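# Turn the long LED plate over and slide it into its row

## Robot

A 6-joint arm with a two-finger parallel gripper is mounted at the origin on the work surface. World frame = base frame: x ahead of the robot, y to its left, z up, the work surface at z = 0. Lengths are in m, angles in rad, forces in N, time in s.
With the tool pointing down it reaches from about 0.275 to 0.725 m from the base axis. Payload 15.9 kg.
Tool frame: the origin (TCP) lies midway between the tips of the shut fingers; the grasp point (between the pads) lies behind it (arm.grasp_offset is the z of the grasp point in the tool frame, in m); z points along the fingers, y is the line along which they close (so a half turn about z gives the same grasp; the last joint's range is limited). The gripper opens to 85 mm and grips with 20 to 120 N. Pads are 22 mm wide; open, the fingers measure 114 mm over their backs; the gripper's body (76 mm by 85 mm) begins 54 mm behind the grasp point. The pads swing forward as they close: fully open they stand 13 mm farther back than shut.
Start: joints at [-1.321, 0.213, -0.034, 1.323, 0, 1.571], TCP at [0.124, -0.484, 0.231] pointing down, gripper open.
Joint ranges: [-2.98, 2.98], [-0.74, 1.72], [-1.14, 1.35], [-2.1, 2.04], [-1.57, 1.44], [-3.14, 3.14]. Speed limits (rad/s): [1.89, 1.89, 2.39, 2.57, 3.14, 3.14].

## Interface

Orientations are given as a rotation vector (axis times angle).
In Python, from station import arm gives the robot as it stands. The module is installed in compiled form; this text tells all that it offers.
- The arm moves only by the shell command python3 -m jog 'ROWS' [FORCE]. ROWS is JSON, a list of rows, each an object with "dr": the turn, a rotation vector about the tool's x, y, z in rad, a list of three; "slide": the shift along the tool's x, y, z in mm, a list of three; "claw": the opening, from 0 (shut) to 1 (fully open). A call has exactly 5 rows; each row is the pose to reach, as a shift and turn from the pose commanded when the call began, along the tool's axes at that moment; what a row does not reach only later rows make up. A row lasts 1/10 s, in which the tool goes at most 50 mm and 8.59 degrees, less where a joint would pass 70% of its speed; a pose out of reach is approached as far as the arm can. A call with a gripper value outside its range is refused whole. The fingers move at their own pace and stop on an object; FORCE is the grip in N (left out, the last holds). Time passes only in rows, so rows that repeat a pose let the fingers close, or fill a call up. It gives the time, the measured TCP pose, the force, the opening and the grip force at its end, in the units of the state.
- arm.get_state(): the state, without advancing time (a new reading comes with each control period).
- arm.camera(name): name is "side" or "top" or "wrist"; returns a dict with "pixels" (480x640x3 uint8, red, green, blue), "mtx" (3x3 intrinsics, pixels), "D" ([k1, k2, p1, p2, k3] as OpenCV has them; the pictures are not rectified), "position" and "rotation" of the camera in the world; the wrist camera has in their place "hand_eye" (4x4, takes a point from camera to tool coordinates, whose origin is the TCP and whose axes are the flange's). Camera axes: x right, y down, z forward; pixel columns grow to the right and rows downward; lengths in m; the calibration is good to about 2 mm. A picture is of the moment at which its call begins: read the wrist's pose just before it. There is no depth.
- arm.finish_job(): hands the job in; it is judged then, once.
The state is a dict: "time": time; "qpos": joint angles; "dq": joint speeds; "joint_efforts": joint torques, N m; "position": TCP position; "tcp_rot": TCP orientation; "contact_force": force on the tool from outside, world axes, zero at the start; "moment": the same for the moment, N m; "grip_width": finger opening in m; "finger_force": force on a finger pad.
Only numpy, scipy, OpenCV 4.12 (cv2) and the standard library are available. Lean on these libraries where they do the work, as an engineer would, in place of code of your own. Each camera call takes 0.05 s, during which the arm holds its last target. There are 200 camera calls.

## Task

On the grey step lie two aluminium LED plates with their bare backs up. Turn the longer one over, by pushing and tipping it rather than lifting it into the air, so that it lies flat on the dark slab with its yellow LEDs up; then slide it into the blue U-shaped outline, square and butted against the steel stop bar there (its end may overhang the groove a little). Leave the shorter plate and the ring and cap standing on the step where they are.

Things in the scene. Friction and masses are not known exactly. Their poses are not given: they have to be found in the camera images.
- stand: Fixed turning stand. Origin on the table below the step's front edge; x away from the robot, y along the step, z up. In its frame, mm: grey step block x 0 to 155, y -280 to 280, top z 58; groove x -58 to 0, floor z 4; dark slab x -215 to -58, y -300 to 300, top z 16; two steel stop bars across the slab at y +252 and -252, 14 wide, x -210 to -63, tops z 30.
- groove (a point): Middle of the groove floor between step and slab (58 mm wide, 12 mm below the slab, 54 mm below the step). A plate pushed slowly off the step tips down into it and leans back on the step's edge with its foot against the slab's edge; pushed on past upright it falls over onto the slab, its centre then about 70 mm in front of this point.
- long_plate: The longer plate, 120 mm (its x) by 80 mm (its y) by 8 mm (its z) thick, about 0.2 kg. Origin at its very centre. Its +z face is bare aluminium and faces up at the start; its -z face is white with 12 yellow LEDs. Starts flat on the step (origin at z 62), its front end 10 to 25 mm over the step's front edge, x along the stand's x within a few degrees.
- short_plate: The shorter look-alike plate, 85 x 80 x 8 mm, lying beside the longer one on the step, about 150 mm away centre to centre. Origin at its centre, same axes. To be left alone.
- row_long: Blue painted U on the slab beside one of the two stop bars (either end): closed towards the robot, open towards the step, 136 mm along its x, 90 mm wide; axes as the stand's. Origin on the slab surface 98 mm in front of the step edge, 40 mm from the bar's inner face. The plate belongs with its centre here, its end overhanging the slab by about 20 mm.
- row_short: Yellow painted U, 101 mm along its x, 90 mm wide, the place of the short plates at the other end of the slab; origin as for the blue one. Not used.
- bush_a: turned aluminium ring, 54 mm across, 35 mm tall, standing on one end of the step; origin at centre of underside. To be left alone.
- black_cap: black plastic cap with a knob, 54 mm across, 34 mm tall, standing on the other end of the step; origin at centre of underside. To be left alone.
There are look-alikes about, which are no part of the job. Leave any purple or red look-alike of the long_plate alone.

How it is judged:
At the end, for the whole second after the job is handed in: The longer plate lies still and flat on the slab, LED face up (within 0.14 rad), in the blue outline: its centre -34 to +30 mm from the outline origin along x, within 7 mm along y (butted against the stop bar), square to it within 0.1 rad (angle between long_plate's own z axis and vertical above 3 rad and z of long_plate in the frame of row_long between 0 and 0.008 m and x of long_plate in the frame of row_long between -0.034 and 0.03 m and y of long_plate in the frame of row_long between -0.007 and 0.007 m and angle between the x axis of long_plate and the x axis of row_long, either way round below 0.1 rad and linear speed of long_plate below 0.01 m/s); the robot touches nothing.
It fails at once if the longer plate is lifted into the air (its centre higher than 140 mm above the table) instead of being tipped (height (world z) of long_plate above 0.14 m).
It fails at once if the shorter plate is moved by more than 12 mm (distance of short_plate from where it was at the start of the episode above 0.012 m).
It fails at once if the ring or the cap on the step is moved by more than 20 mm (distance of any of bush_a, black_cap from where it was at the start of the episode above 0.02 m).
It also fails if it takes over 56 s, if anything falls off the work surface, if the arm or the gripper's body presses on something with over 40 N, if the wrist force passes 120 N, or if a joint passes its speed limit or range.

## Working session

There is one attempt and no reset: what is moved stays moved. The work goes in short steps, Python scripts to look and compute and a shell command to move; the robot and the scene stay as the last step left them, time stands still between calls to the robot, and variables do not carry over. Pictures are saved under pics/ and viewed, at most 10 in all, crops included, and the job is handed in when it is done.

```bash
mkdir -p pics
python3 - <<'E'
from station import arm
import cv2,pickle
s=arm.get_state();print(s)
for n in("top","side"):
    c=arm.camera(n);pickle.dump(c,open(n+'.pkl','wb'));cv2.imwrite(f'pics/{n}0.png',c["pixels"][:,:,::-1]);print(n,c["mtx"],c["D"],c["position"],c["rotation"])
print(arm.grasp_offset)
E
```

```text
{'time': 0.0, 'qpos': array([-1.32100739e+00,  2.13361656e-01, -3.50417429e-02,  1.32348701e+00,
       -2.60316137e-05,  1.57078763e+00]), 'dq': array([ 1.37946456e-03, -8.74720574e-05,  1.62910809e-03,  8.19549548e-04,
        8.16348499e-04,  5.64320665e-04]), 'joint_efforts': array([-8.79767667e-04, -6.86167145e+01,  4.87120342e+01,  1.74103619e-02,
        9.98843871e-05,  2.77480950e-06]), 'position': array([ 0.12351088, -0.48416727,  0.23082029]), 'tcp_rot': array([-3.11604661e+00, -3.91227022e-01,  2.54561124e-04]), 'contact_force': array([-0.13046018, -0.57120551, -0.51606558]), 'moment': array([-0.01839867, -0.06886641,  0.01935469]), 'finger_force': 0.0, 'grip_width': 0.08545350280539121}
top [[607.66458595   0.         308.06771239]
 [  0.         607.66458595 240.46454347]
 [  0.           0.           1.        ]] [-0.03760533  0.          0.          0.          0.        ] [0.51692294 0.0439679  1.18618641] [-2.21280602  2.16780885 -0.06998977]
side [[595.2619303    0.         319.78650981]
 [  0.         595.2619303  248.37820584]
 [  0.           0.           1.        ]] [-0.143428  0.        0.        0.        0.      ] [0.42335874 0.66432331 0.81985304] [-0.3705303   2.83529853 -1.01733075]
-0.0187
```

View pics/top0.png

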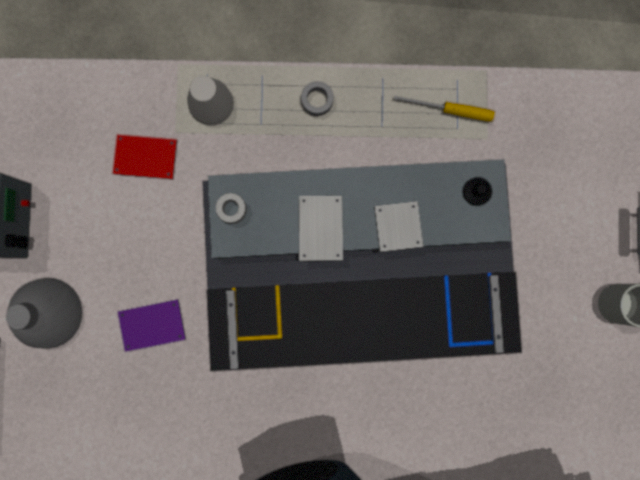

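View pics/side0.png

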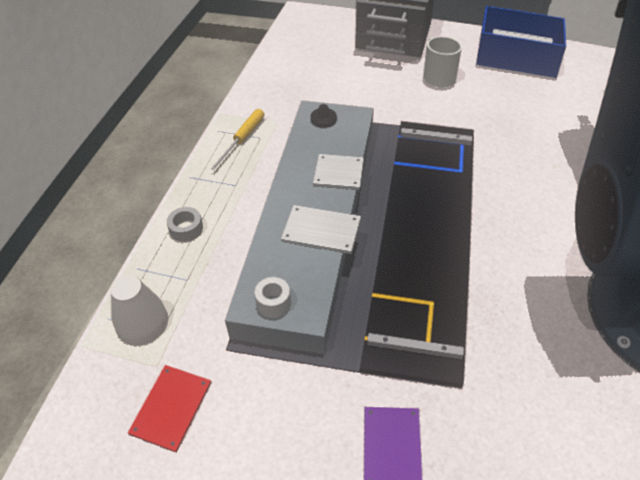

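The top view shows these candidates: long bare plate (321,228), short bare plate (399,226), red look-alike (145,157), purple look-alike (152,325). I choose (321,228), the longer bare plate on the step. The blue U is at (470,312), with its bar at (496,313). Next I'll measure and check a close crop.

```bash
cat > h.py <<'E'
import numpy as np,cv2,pickle
from scipy.spatial.transform import Rotation as R
def cast(c,px,z):
    px=np.asarray(px,float).reshape(-1,1,2)
    u=cv2.undistortPoints(px,c["mtx"],c["D"])[:,0]
    r=np.c_[u,np.ones(len(u))]@R.from_rotvec(np.asarray(c["rotation"]).ravel()).as_matrix().T if np.size(c["rotation"])==3 else np.c_[u,np.ones(len(u))]@np.asarray(c["rotation"]).T
    p=np.asarray(c["position"]);return p+r*((z-p[2])/r[:,2])[:,None]
def rect(c,mask,z,near=None,minA=100):
    cs,_=cv2.findContours(mask.astype(np.uint8),cv2.RETR_EXTERNAL,cv2.CHAIN_APPROX_NONE)
    out=[]
    for k in cs:
        if cv2.contourArea(k)<minA: continue
        w=cast(c,k[:,0],z)[:,:2]
        out.append((k[:,0].mean(0).round(),cv2.minAreaRect((w*1000).astype(np.float32))))
    return out
E
python3 - <<'E'
from h import *
c=pickle.load(open('top.pkl','rb'));im=c["pixels"];hsv=cv2.cvtColor(im,cv2.COLOR_RGB2HSV)
H,S,V=[hsv[...,i].astype(int) for i in range(3)]
yy,xx=np.mgrid[:480,:640]
roi=(xx>205)&(xx<525)&(yy>150)&(yy<375)
for n in [(321,228),(399,226),(270,190),(360,270),(360,320),(496,330),(449,312),(230,240)]: print(n,hsv[n[1],n[0]])
print('plates')
for r in rect(c,roi&(V>150)&(S<40),.066): print(r)
print('blue')
for r in rect(c,roi&(H>100)&(H<125)&(S>140)&(V>90),.016,minA=30): print(r)
# corners by hand pixel: step top, slab
print(cast(c,[(209,177),(504,160),(511,241),(212,257)],.058).round(4)*1000)
print(cast(c,[(208,290),(515,272),(521,352),(211,370)],.016).round(4)*1000)
cv2.imwrite('pics/crop.png',cv2.resize(im[150:380,200:530,::-1],None,fx=2.3,fy=2.3,interpolation=cv2.INTER_CUBIC))
E
```

```text
(321, 228) [ 15  10 147]
(399, 226) [ 18   9 143]
(270, 190) [97 24 97]
(360, 270) [108  44  58]
(360, 320) [150   8  34]
(496, 330) [  0   2 115]
(449, 312) [107 231 148]
(230, 240) [93 24 94]
plates
(array([344., 159.]), ((741.4157104492188, -20.803386688232422), (28.297592163085938, 85.7894287109375), 1.2359379529953003))
(array([228., 163.]), ((731.4070434570312, 191.5576171875), (39.59837341308594, 52.32380676269531), 1.1256656646728516))
blue
(array([457., 322.]), ((463.39178466796875, -266.9532775878906), (137.24464416503906, 84.74669647216797), 4.348649024963379))
[[ 702.8  231.1   58. ]
 [ 747.1 -323.3   58. ]
 [ 594.2 -336.3   58. ]
 [ 553.   220.9   58. ]]
[[ 490.7  233.3   16. ]
 [ 537.2 -358.2   16. ]
 [ 383.9 -370.2   16. ]
 [ 338.6  223.1   16. ]]
```

View pics/crop.png

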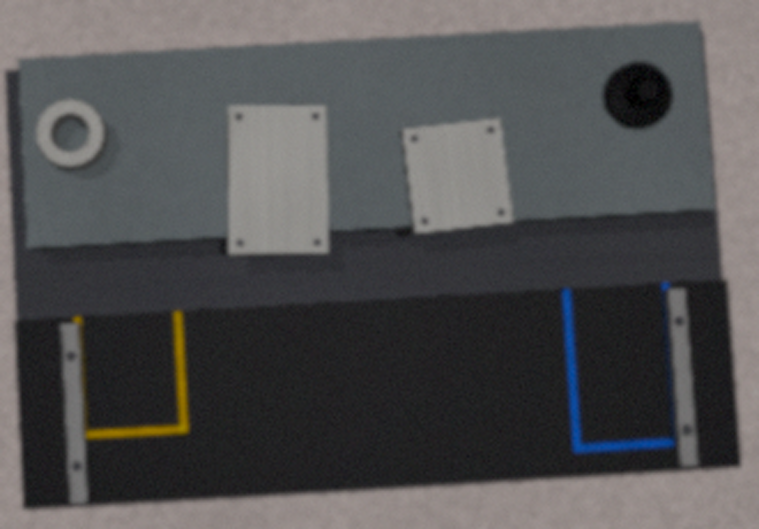

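Crop confirms it: long plate spans crop (228–328,105–255), bare, about 1.5:1; the short one (403–512,120–232) is nearly square. Blue U on the right, by the bar.

```bash
cat >> h.py <<'E'
O=np.array([573.7,-57.4]);TH=0.0785
def tostand(p): 
    d=np.asarray(p)-O;return np.array([d[0]*np.cos(TH)+d[1]*np.sin(TH),-d[0]*np.sin(TH)+d[1]*np.cos(TH)])
def toworld(p): 
    return O+np.array([p[0]*np.cos(TH)-p[1]*np.sin(TH),p[0]*np.sin(TH)+p[1]*np.cos(TH)])
E
python3 - <<'E'
from h import *
from station import arm
c=pickle.load(open('top.pkl','rb'));im=c["pixels"];hsv=cv2.cvtColor(im,cv2.COLOR_RGB2HSV)
V=hsv[...,2].astype(int);S=hsv[...,1]
yy,xx=np.mgrid[:480,:640]
for r in rect(c,(xx>215)&(xx<500)&(yy>185)&(yy<270)&(V>118)&(S<40),.066): print(r,tostand(r[1][0]))
s=arm.get_state();m=R.from_rotvec(s['tcp_rot']).as_matrix();print(m.round(3))
print(toworld((-98,-205)))
E
```

```text
(array([398., 226.]), ((617.7301635742188, -124.57464599609375), (84.03907012939453, 79.16597747802734), 7.586563587188721)) [ 38.62677521 -70.42059788]
(array([320., 228.]), ((611.6177368164062, 20.528789520263672), (116.98873901367188, 79.54093170166016), 1.2284425497055054)) [43.91209659 74.71531821]
(array([230., 207.]), ((645.9899291992188, 189.30636596679688), (51.88032913208008, 51.97350311279297), 77.74485778808594)) [ 91.41387495 240.27769006]
[[ 0.969  0.247 -0.   ]
 [ 0.247 -0.969  0.001]
 [ 0.    -0.001 -1.   ]]
[ 492.07777265 -269.45379507]
```

```bash
cat >> h.py <<'E'
def go(sx,sy,z,yaw):
    "delta in tool axes to stand (sx,sy) mm, z mm, tool-x yaw deg in stand frame, tool down"
    from station import arm
    s=arm.get_state();m=R.from_rotvec(s['tcp_rot'])
    t=np.r_[toworld((sx,sy)),z]-s['position']*1000
    y=np.deg2rad(yaw)+TH
    T=R.from_matrix(np.array([[np.cos(y),np.sin(y),0],[np.sin(y),-np.cos(y),0],[0,0,-1.]]))
    print('t',round(s['time'],2),'stand',tostand(s['position'][:2]*1000).round(1),'z',(s['position'][2]*1000).round(1),'F',s['contact_force'].round(1),'grip',round(s['grip_width'],4),'q6',round(s['qpos'][5],2))
    print('slide',m.inv().apply(t).round(1),'dr',(m.inv()*T).as_rotvec().round(3))
E
python3 -m jog '[{"slide":[44,-24,0],"dr":[0,0,0.03],"claw":0.5},{"slide":[88,-47,0],"dr":[0,0,0.07],"claw":0.5},{"slide":[132,-70,0],"dr":[0,0,0.1],"claw":0.5},{"slide":[176,-94,0],"dr":[0,0,0.14],"claw":0.5},{"slide":[176,-94,0],"dr":[0,0,0.17],"claw":0.5}]'
python3 -c "
from h import *;go(122,75,120,0);go(122,75,120,180)"
```

```text
time: 0.6
position: [0.2742, -0.3462, 0.2312]
tcp_rot: [-3.138, -0.132, -0.001]
contact_force: [-1.8, -0.6, -0.6]
grip_width: 0.0429
finger_force: 0.0
t 0.6 stand [-321.2 -264.4] z 231.2 F [-1.8 -0.6 -0.6] grip 0.0429 q6 2.16
slide [ 445.  -336.8  111.9] dr [-0.001 -0.001  0.006]
t 0.6 stand [-321.2 -264.4] z 231.2 F [-1.8 -0.6 -0.6] grip 0.0429 q6 2.16
slide [ 445.  -336.8  111.9] dr [ 1.000e-03 -2.000e-03 -3.136e+00]
```

```bash
python3 -m jog '[{"slide":[32,-24,0],"dr":[0,0,-0.145],"claw":0.5},{"slide":[64,-48,0],"dr":[0,0,-0.29],"claw":0.5},{"slide":[96,-72,0],"dr":[0,0,-0.435],"claw":0.5},{"slide":[128,-96,0],"dr":[0,0,-0.58],"claw":0.5},{"slide":[160,-120,0],"dr":[0,0,-0.725],"claw":0.5}]' >/dev/null
python3 -c "
from h import *;go(122,75,150,180)"
```

```text
t 1.1 stand [-164.  -146.3] z 231.2 F [ 0.2 -1.3  0.1] grip 0.0429 q6 1.86
slide [360.6  26.6  81.1] dr [-0.    -0.    -2.409]
```

```bash
python3 -m jog '[{"slide":[40,3,0],"dr":[0,0,-0.145],"claw":0.5},{"slide":[80,6,0],"dr":[0,0,-0.29],"claw":0.5},{"slide":[120,9,0],"dr":[0,0,-0.435],"claw":0.5},{"slide":[160,12,0],"dr":[0,0,-0.58],"claw":0.5},{"slide":[200,15,0],"dr":[0,0,-0.725],"claw":0.5}]' >/dev/null
python3 -c "
from h import *;go(122,75,120,180)"
```

```text
t 1.6 stand [ -4.5 -24.7] z 231.0 F [ 0.4 -0.6 -0.1] grip 0.0429 q6 1.46
slide [113.4 114.4 110.9] dr [-0.    -0.    -1.684]
```

```bash
python3 -m jog '[{"slide":[23,23,0],"dr":[0,0,-0.145],"claw":0.5},{"slide":[46,46,0],"dr":[0,0,-0.29],"claw":0.5},{"slide":[69,69,20],"dr":[0,0,-0.435],"claw":0.5},{"slide":[92,92,40],"dr":[0,0,-0.58],"claw":0.5},{"slide":[113,114,60],"dr":[0,0,-0.725],"claw":0.5}]' >/dev/null
python3 -c "
from h import *;go(122,75,120,180)"
```

```text
t 2.1 stand [122.   73.8] z 170.1 F [0.2 0.1 0.2] grip 0.0426 q6 0.92
slide [ 1.   0.7 50.1] dr [-0.    -0.    -0.959]
```

```bash
python3 -m jog '[{"slide":[2,2,0],"dr":[0,0,-0.145],"claw":0.5},{"slide":[2,2,10],"dr":[0,0,-0.29],"claw":0.5},{"slide":[2,2,20],"dr":[0,0,-0.435],"claw":0.5},{"slide":[2,2,30],"dr":[0,0,-0.58],"claw":0.5},{"slide":[2,2,50],"dr":[0,0,-0.725],"claw":0.5}]' >/dev/null
python3 -m jog '[{"slide":[0,0,0],"dr":[0,0,-0.145],"claw":0.5},{"slide":[0,0,0],"dr":[0,0,-0.234],"claw":0.5},{"slide":[0,0,0],"dr":[0,0,-0.234],"claw":0.5},{"slide":[0,0,0],"dr":[0,0,-0.234],"claw":0.5},{"slide":[0,0,0],"dr":[0,0,-0.234],"claw":0.5}]' >/dev/null
python3 -c "
from h import *;go(125,75,62,180)
from station import arm
c=arm.camera('side');cv2.imwrite('pics/s1.png',c['pixels'][80:340,200:500,::-1].repeat(2,0).repeat(2,1))"
```

```text
t 3.1 stand [121.7  75.4] z 121.2 F [-0.1  0.3  0.6] grip 0.0428 q6 -0.03
slide [-3.3 -0.3 59.2] dr [-0.    -0.    -0.009]
```

View pics/s1.png

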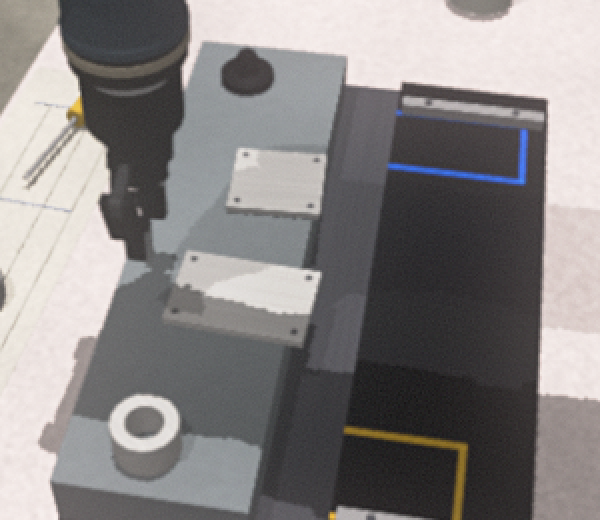

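Image: gripper stands behind the long plate's rear end (fingers at crop (135,240)), ring and cap clear. Descend behind the plate.

```bash
python3 -m jog '[{"slide":[-3,0,15],"dr":[0,0,-0.009],"claw":0.5},{"slide":[-3,0,30],"dr":[0,0,-0.009],"claw":0.5},{"slide":[-3,0,45],"dr":[0,0,-0.009],"claw":0.5},{"slide":[-3,0,55],"dr":[0,0,-0.009],"claw":0.5},{"slide":[-3,0,60],"dr":[0,0,-0.009],"claw":0.5}]'
python3 -m jog '[{"slide":[0,0,1],"dr":[0,0,0],"claw":0.5},{"slide":[0,0,2],"dr":[0,0,0],"claw":0.5},{"slide":[0,0,3],"dr":[0,0,0],"claw":0.5},{"slide":[0,0,4],"dr":[0,0,0],"claw":0.5},{"slide":[0,0,4],"dr":[0,0,0],"claw":0.5}]'
```

```text
time: 3.65
position: [0.6915, 0.0275, 0.0596]
tcp_rot: [0.127, -3.137, -0.0]
contact_force: [0.6, 0.7, 0.7]
grip_width: 0.0424
finger_force: 0.0
time: 4.15
position: [0.6922, 0.0275, 0.0575]
tcp_rot: [-0.127, 3.139, 0.0]
contact_force: [0.6, 0.3, -0.4]
grip_width: 0.0427
finger_force: 0.0
```

```bash
python3 -m jog '[{"slide":[0,0,1],"dr":[0,0,0],"claw":0.5},{"slide":[0,0,2],"dr":[0,0,0],"claw":0.5},{"slide":[5,0,2],"dr":[0,0,0],"claw":0.5},{"slide":[9,0,2],"dr":[0,0,0],"claw":0.5},{"slide":[13,0,2],"dr":[0,0,0],"claw":0.5}]'
python3 -m jog '[{"slide":[4,0,0],"dr":[0,0,0],"claw":0.5},{"slide":[8,0,0],"dr":[0,0,0],"claw":0.5},{"slide":[12,0,0],"dr":[0,0,0],"claw":0.5},{"slide":[16,0,0],"dr":[0,0,0],"claw":0.5},{"slide":[20,0,0],"dr":[0,0,0],"claw":0.5}]'
python3 -c "
from h import *;go(75,75,55.5,180)
from station import arm
c=arm.camera('side');cv2.imwrite('pics/s2.png',c['pixels'][80:340,200:500,::-1].repeat(2,0).repeat(2,1))"
```

```text
time: 4.65
position: [0.6801, 0.0265, 0.0562]
tcp_rot: [-0.127, 3.137, 0.0]
contact_force: [5.1, 0.5, 5.6]
grip_width: 0.0427
finger_force: 3.3
time: 5.15
position: [0.6602, 0.0248, 0.0562]
tcp_rot: [-0.127, 3.136, 0.0]
contact_force: [3.9, -0.0, 5.3]
grip_width: 0.0425
finger_force: 3.3
t 5.15 stand [92.6 75.2] z 56.2 F [ 3.9 -0.   5.3] grip 0.0425 q6 -0.04
slide [17.6 -0.2  0.6] dr [-0.     0.003  0.003]
```

View pics/s2.png

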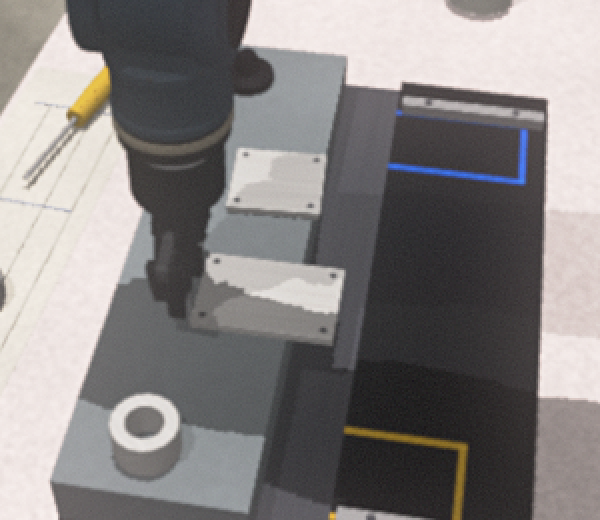

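The plate has been pushed squarely and now overhangs more (front at crop x≈340). The tips brush the step, so I raise them 1.5 mm and push on.

```bash
python3 -m jog '[{"slide":[3,0,-1.5],"dr":[0,0,0],"claw":0.5},{"slide":[6,0,-1.5],"dr":[0,0,0],"claw":0.5},{"slide":[9,0,-1.5],"dr":[0,0,0],"claw":0.5},{"slide":[12,0,-1.5],"dr":[0,0,0],"claw":0.5},{"slide":[15,0,-1.5],"dr":[0,0,0],"claw":0.5}]'
python3 -m jog '[{"slide":[2,0,0],"dr":[0,0,0],"claw":0.5},{"slide":[4,0,0],"dr":[0,0,0],"claw":0.5},{"slide":[6,0,0],"dr":[0,0,0],"claw":0.5},{"slide":[8,0,0],"dr":[0,0,0],"claw":0.5},{"slide":[10,0,0],"dr":[0,0,0],"claw":0.5}]'
python3 -m jog '[{"slide":[1,0,0],"dr":[0,0,0],"claw":0.5},{"slide":[2,0,0],"dr":[0,0,0],"claw":0.5},{"slide":[3,0,0],"dr":[0,0,0],"claw":0.5},{"slide":[4,0,0],"dr":[0,0,0],"claw":0.5},{"slide":[5,0,0],"dr":[0,0,0],"claw":0.5}]'
python3 -c "
from h import *;go(50,75,58,180)
from station import arm
c=arm.camera('side');cv2.imwrite('pics/s3.png',c['pixels'][80:340,200:500,::-1].repeat(2,0).repeat(2,1))"
```

```text
time: 5.7
position: [0.6439, 0.0236, 0.0567]
tcp_rot: [0.127, -3.139, 0.0]
contact_force: [0.8, 0.1, -0.0]
grip_width: 0.0425
finger_force: 0.5
time: 6.2
position: [0.6342, 0.0228, 0.0568]
tcp_rot: [-0.128, 3.139, -0.0]
contact_force: [1.6, -0.2, 0.2]
grip_width: 0.0425
finger_force: 0.6
time: 6.7
position: [0.6293, 0.0224, 0.0568]
tcp_rot: [-0.127, 3.139, 0.0]
contact_force: [1.0, -0.5, 0.2]
grip_width: 0.0425
finger_force: 0.7
t 6.7 stand [61.7 75.2] z 56.8 F [ 1.  -0.5  0.2] grip 0.0425 q6 -0.05
slide [11.7 -0.1 -1.2] dr [-0.     0.     0.003]
```

View pics/s3.png

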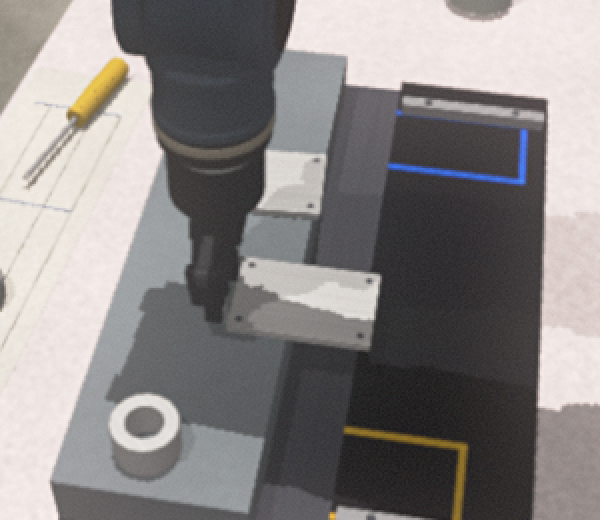

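Plate is now about half over the edge (step edge at crop x≈298, plate centre ≈307), still flat; keep pushing slowly.

```bash
for i in 1 2 ; do python3 -m jog '[{"slide":[1,0,0],"dr":[0,0,0],"claw":0.5},{"slide":[2,0,0],"dr":[0,0,0],"claw":0.5},{"slide":[3,0,0],"dr":[0,0,0],"claw":0.5},{"slide":[4,0,0],"dr":[0,0,0],"claw":0.5},{"slide":[5,0,0],"dr":[0,0,0],"claw":0.5}]'|grep -E "force|pos";done
python3 - <<'E'
from h import *;go(50,75,58,180)
from station import arm
c=arm.camera('side');d=arm.camera('top')
cv2.imwrite('pics/s4.png',np.hstack([c['pixels'][130:280,280:440],d['pixels'][180:330,260:420]])[:,:,::-1].repeat(2,0).repeat(2,1))
E
```

```text
position: [0.6243, 0.022, 0.0569]
contact_force: [1.0, -0.6, 0.7]
finger_force: 0.8
position: [0.6193, 0.0216, 0.0568]
contact_force: [1.0, 0.1, 0.5]
finger_force: 0.7
t 7.75 stand [51.6 75.1] z 56.8 F [1.  0.1 0.5] grip 0.0428 q6 -0.05
slide [ 1.6 -0.1 -1.2] dr [-0.     0.     0.003]
```

View pics/s4.png

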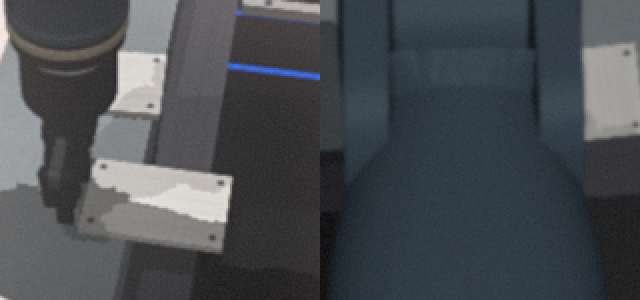

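Run:
```python
from h import *
c=pickle.load(open('side.pkl','rb'))
px=[(396.5,219),(392,252),(327.5,210),(320,246)]
for z in (.066,.060,.055,.05): print(z,[tostand(p).round(0).tolist() for p in cast(c,px,z)[:,:2]*1000])
```

```text
0.066 [[-81.0, 34.0], [-81.0, 108.0], [39.0, 33.0], [37.0, 116.0]]
0.06 [[-81.0, 28.0], [-81.0, 103.0], [40.0, 28.0], [38.0, 111.0]]
0.055 [[-81.0, 24.0], [-81.0, 99.0], [41.0, 23.0], [39.0, 107.0]]
0.05 [[-81.0, 19.0], [-81.0, 95.0], [42.0, 19.0], [40.0, 103.0]]
```

The plate (x −81…39 in the stand) is level but overbalanced: friction at the fingers is holding its tail down. I'll back off so it tips, then look.

```bash
python3 -m jog '[{"slide":[-12,0,0],"dr":[0,0,0],"claw":0.5},{"slide":[-12,0,0],"dr":[0,0,0],"claw":0.5},{"slide":[-12,0,0],"dr":[0,0,0],"claw":0.5},{"slide":[-12,0,0],"dr":[0,0,0],"claw":0.5},{"slide":[-12,0,0],"dr":[0,0,0],"claw":0.5}]'
python3 - <<'E'
from h import *;go(50,75,58,180)
from station import arm
c=arm.camera('side')
cv2.imwrite('pics/s5.png',c['pixels'][130:330,260:460,::-1].repeat(3,0).repeat(3,1))
E
```

```text
time: 8.35
position: [0.6309, 0.0225, 0.0568]
tcp_rot: [0.127, -3.139, -0.0]
contact_force: [-1.6, -0.2, -0.3]
grip_width: 0.0424
finger_force: 0.0
t 8.35 stand [63.3 75.2] z 56.8 F [-1.6 -0.2 -0.3] grip 0.0424 q6 -0.05
slide [13.3 -0.2 -1.2] dr [ 0.    -0.     0.003]
```

View pics/s5.png

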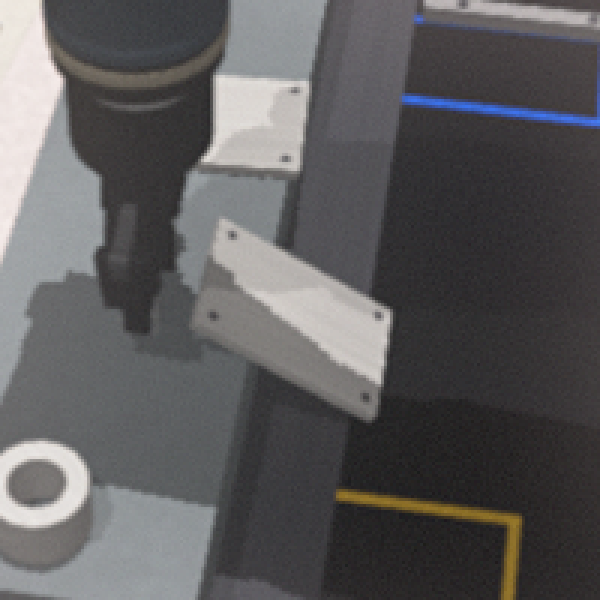

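The plate now leans on the step edge, foot around crop (372–390, 310–420), near the slab's edge (≈x 352–368). Check where the foot is.

Run:
```python
from h import *
c=pickle.load(open('side.pkl','rb'))
px=[(390.3,233.5),(384,268)]
for z in (.012,.02,.028): print(z,[tostand(p).round(0).tolist() for p in cast(c,px,z)[:,:2]*1000])
for z in (.08,.09): print(z,[tostand(p).round(0).tolist() for p in cast(c,[(333,203),(325,238)],z)[:,:2]*1000])
```

```text
0.012 [[-73.0, 21.0], [-71.0, 101.0]]
0.02 [[-73.0, 28.0], [-71.0, 107.0]]
0.028 [[-73.0, 35.0], [-71.0, 113.0]]
0.08 [[31.0, 28.0], [30.0, 109.0]]
0.09 [[29.0, 38.0], [28.0, 117.0]]
```

Foot rests on the slab ~13 mm past its edge and is stable. I'll go round to the robot side and push the foot back into the groove.

```bash
python3 -m jog '[{"slide":[0,0,-30],"dr":[0,0,0],"claw":0.5},{"slide":[0,0,-65],"dr":[0,0,0],"claw":0.5},{"slide":[30,0,-70],"dr":[0,0,0],"claw":0.5},{"slide":[70,0,-70],"dr":[0,0,0],"claw":0.5},{"slide":[115,0,-70],"dr":[0,0,0],"claw":0.5}]' >/dev/null
python3 -m jog '[{"slide":[45,0,0],"dr":[0,0,0],"claw":0.5},{"slide":[55,0,0],"dr":[0,0,0],"claw":0.5},{"slide":[55,0,25],"dr":[0,0,0],"claw":0.5},{"slide":[55,0,60],"dr":[0,0,0],"claw":0.5},{"slide":[55,0,90],"dr":[0,0,0],"claw":0.5}]'
python3 -c "
from h import *;go(-100,75,17,180)"
```

```text
time: 9.4
position: [0.4622, 0.0088, 0.036]
tcp_rot: [-0.127, 3.138, 0.0]
contact_force: [0.9, 0.3, -0.9]
grip_width: 0.0427
finger_force: 0.0
t 9.4 stand [-106.    74.7] z 36.0 F [ 0.9  0.3 -0.9] grip 0.0427 q6 -0.06
slide [-6.   0.3 19. ] dr [-0.     0.001  0.003]
```

```bash
python3 -m jog '[{"slide":[0,0,8],"dr":[0,0,0],"claw":0.5},{"slide":[0,0,14],"dr":[0,0,0],"claw":0.5},{"slide":[0,0,18],"dr":[0,0,0],"claw":0.5},{"slide":[-6,0,18],"dr":[0,0,0],"claw":0.5},{"slide":[-12,0,18],"dr":[0,0,0],"claw":0.5}]'
python3 -m jog '[{"slide":[-5,0,0],"dr":[0,0,0],"claw":0.5},{"slide":[-10,0,0],"dr":[0,0,0],"claw":0.5},{"slide":[-15,0,0],"dr":[0,0,0],"claw":0.5},{"slide":[-20,0,0],"dr":[0,0,0],"claw":0.5},{"slide":[-24,0,0],"dr":[0,0,0],"claw":0.5}]'
python3 - <<'E'
from h import *;go(-100,75,17,180)
from station import arm
c=arm.camera('side')
cv2.imwrite('pics/s6.png',c['pixels'][130:330,260:460,::-1].repeat(3,0).repeat(3,1))
E
```

```text
time: 9.9
position: [0.4751, 0.0098, 0.0197]
tcp_rot: [-0.127, 3.137, -0.0]
contact_force: [-0.6, 1.0, 0.8]
grip_width: 0.0427
finger_force: 0.0
time: 10.4
position: [0.4982, 0.0117, 0.0188]
tcp_rot: [-0.128, 3.139, 0.0]
contact_force: [-1.2, -0.8, -0.2]
grip_width: 0.0429
finger_force: 0.0
t 10.4 stand [-69.9  74.8] z 18.8 F [-1.2 -0.8 -0.2] grip 0.0429 q6 -0.06
slide [30.1  0.3  1.8] dr [0.    0.    0.003]
```

View pics/s6.png

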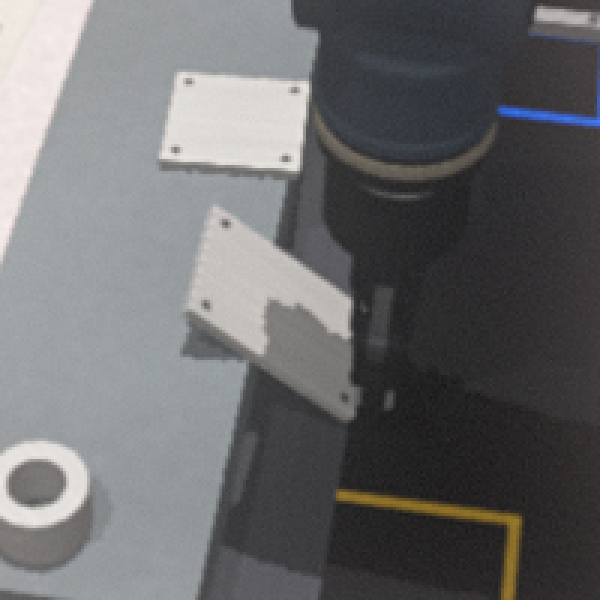

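Foot is now right at the slab edge (crop (355,418)). Push 12 mm more so it drops into the groove.

```bash
python3 -m jog '[{"slide":[-3,0,0],"dr":[0,0,0],"claw":0.5},{"slide":[-6,0,0],"dr":[0,0,0],"claw":0.5},{"slide":[-9,0,0],"dr":[0,0,0],"claw":0.5},{"slide":[-12,0,0],"dr":[0,0,0],"claw":0.5},{"slide":[-12,0,0],"dr":[0,0,0],"claw":0.5}]' | grep force
python3 -m jog '[{"slide":[35,0,0],"dr":[0,0,0],"claw":0.5},{"slide":[45,0,-20],"dr":[0,0,0],"claw":0.5},{"slide":[45,0,-60],"dr":[0,0,0],"claw":0.5},{"slide":[45,0,-100],"dr":[0,0,0],"claw":0.5},{"slide":[45,0,-105],"dr":[0,0,0],"claw":0.5}]' |grep force
python3 - <<'E'
from h import *;go(60,75,62,180)
from station import arm
c=arm.camera('side')
cv2.imwrite('pics/s7.png',c['pixels'][130:330,260:460,::-1].repeat(3,0).repeat(3,1))
E
```

```text
contact_force: [0.7, -0.4, 0.9]
finger_force: 0.0
contact_force: [1.3, 0.8, -0.3]
finger_force: 0.0
t 11.45 stand [-101.1   74.6] z 128.2 F [ 1.3  0.8 -0.3] grip 0.0428 q6 -0.06
slide [-160.7    0.    67.2] dr [-0.     0.006  0.003]
```

View pics/s7.png

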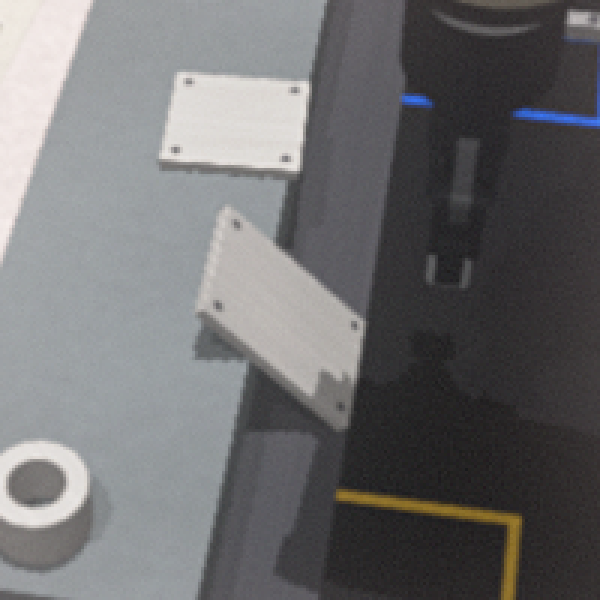

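Plate now sits properly in the groove, foot on the slab edge (crop (350,428)–(362,322)), leaning back. Go behind it again and push it over.

```bash
python3 -m jog '[{"slide":[-45,0,0],"dr":[0,0,0],"claw":0.5},{"slide":[-90,0,0],"dr":[0,0,0],"claw":0.5},{"slide":[-135,0,0],"dr":[0,0,0],"claw":0.5},{"slide":[-163,0,0],"dr":[0,0,0],"claw":0.5},{"slide":[-165,0,0],"dr":[0,0,0],"claw":0.5}]' |grep force
python3 -m jog '[{"slide":[0,0,30],"dr":[0,0,0],"claw":0.5},{"slide":[0,0,55],"dr":[0,0,0],"claw":0.5},{"slide":[0,0,64],"dr":[0,0,0],"claw":0.5},{"slide":[5,0,64],"dr":[0,0,0],"claw":0.5},{"slide":[10,0,64],"dr":[0,0,0],"claw":0.5}]'|grep force
python3 -m jog '[{"slide":[5,0,0],"dr":[0,0,0],"claw":0.5},{"slide":[10,0,0],"dr":[0,0,0],"claw":0.5},{"slide":[15,0,0],"dr":[0,0,0],"claw":0.5},{"slide":[20,0,0],"dr":[0,0,0],"claw":0.5},{"slide":[25,0,0],"dr":[0,0,0],"claw":0.5}]'|grep force
python3 -c "
from h import *;go(-45,75,62,180)"
```

```text
contact_force: [-1.5, 0.1, -0.7]
finger_force: 0.0
contact_force: [0.6, -0.2, 1.3]
finger_force: 0.0
contact_force: [14.9, 2.4, 17.7]
finger_force: 0.6
t 13.0 stand [28.2 75.1] z 61.1 F [14.9  2.4 17.7] grip 0.043 q6 -0.05
slide [73.2  0.1 -1.2] dr [0.    0.004 0.003]
```

The 15 N along the plate's axis is a friction jam: the tool must rise with the plate's top corner on its arc around the foot. Follow that arc.

```bash
python3 -m jog '[{"slide":[0,0,-3],"dr":[0,0,0],"claw":0.5},{"slide":[4,0,-6],"dr":[0,0,0],"claw":0.5},{"slide":[8,0,-8],"dr":[0,0,0],"claw":0.5},{"slide":[12,0,-10],"dr":[0,0,0],"claw":0.5},{"slide":[16,0,-12],"dr":[0,0,0],"claw":0.5}]'|grep force
python3 -c "
from h import *;go(-45,75,62,180)"
```

```text
contact_force: [2.8, 0.8, 3.5]
finger_force: 0.8
t 13.5 stand [10.5 75.1] z 72.1 F [2.8 0.8 3.5] grip 0.0431 q6 -0.05
slide [55.5  0.1 10.1] dr [0.    0.    0.003]
```

```bash
python3 -m jog '[{"slide":[5,0,-4],"dr":[0,0,0],"claw":0.5},{"slide":[11,0,-7],"dr":[0,0,0],"claw":0.5},{"slide":[17,0,-9],"dr":[0,0,0],"claw":0.5},{"slide":[23,0,-11],"dr":[0,0,0],"claw":0.5},{"slide":[29,0,-12],"dr":[0,0,0],"claw":0.5}]'|grep force
python3 -m jog '[{"slide":[5,0,-1],"dr":[0,0,0],"claw":0.5},{"slide":[10,0,-2],"dr":[0,0,0],"claw":0.5},{"slide":[15,0,-2],"dr":[0,0,0],"claw":0.5},{"slide":[20,0,-2],"dr":[0,0,0],"claw":0.5},{"slide":[25,0,-2],"dr":[0,0,0],"claw":0.5}]'|grep force
python3 -c "
from h import *;go(-45,75,62,180)"
```

```text
contact_force: [0.8, -0.2, 1.5]
finger_force: 0.1
contact_force: [0.8, -0.1, 0.2]
finger_force: 0.0
t 14.5 stand [-43.7  74.9] z 85.8 F [ 0.8 -0.1  0.2] grip 0.0428 q6 -0.05
slide [ 1.3  0.1 23.8] dr [ 0.    -0.     0.003]
```

```bash
python3 -m jog '[{"slide":[5,0,0],"dr":[0,0,0],"claw":0.5},{"slide":[10,0,0],"dr":[0,0,0],"claw":0.5},{"slide":[15,0,0],"dr":[0,0,0],"claw":0.5},{"slide":[20,0,0],"dr":[0,0,0],"claw":0.5},{"slide":[25,0,0],"dr":[0,0,0],"claw":0.5}]'|grep force
python3 -m jog '[{"slide":[0,0,0],"dr":[0,0,0],"claw":0.5},{"slide":[0,0,0],"dr":[0,0,0],"claw":0.5},{"slide":[-10,0,-20],"dr":[0,0,0],"claw":0.5},{"slide":[-20,0,-30],"dr":[0,0,0],"claw":0.5},{"slide":[-30,0,-40],"dr":[0,0,0],"claw":0.5}]'|grep force
cat >> h.py <<'E'
def plate(name,box):
    from station import arm
    c=arm.camera(name);hsv=cv2.cvtColor(c['pixels'],cv2.COLOR_RGB2HSV);H,S,V=[hsv[...,i].astype(int) for i in range(3)]
    yy,xx=np.mgrid[:480,:640];roi=(xx>box[0])&(xx<box[2])&(yy>box[1])&(yy<box[3])
    print(name,'yellow',(roi&(H>15)&(H<40)&(S>90)&(V>100)).sum())
    for px,r in rect(c,cv2.morphologyEx((roi&(V>100)&((S<40)|((H>15)&(H<40)&(V>120)))).astype(np.uint8),cv2.MORPH_CLOSE,np.ones((3,3))),.024):
        print(px,'stand',tostand(r[0]).round(1),np.round(r[1],1),round(r[2]-np.rad2deg(TH),1))
E
python3 - <<'E'
from h import *;go(-45,75,62,180)
plate('side',(340,140,500,350))
plate('top',(215,255,520,375))
E
```

```text
contact_force: [-0.5, 0.7, 0.0]
finger_force: 0.0
contact_force: [0.1, 0.6, 0.8]
finger_force: 0.0
t 15.5 stand [-37.6  74.9] z 126.4 F [0.1 0.6 0.8] grip 0.043 q6 -0.05
slide [ 7.5  0.1 64.4] dr [-0.     0.001  0.003]
side yellow 658
[391. 249.] stand [-87.4  68.3] [142.  94.] -0.4
[443. 279.] stand [-145.     8.4] [242.9 538.6] -0.3
[347. 189.] stand [ 13.6 -72. ] [ 37.6 269. ] 9.4
top yellow 31
[469. 363.] stand [-214.1 -182.8] [ 66.2 214.4] -3.6
[231. 336.] stand [-141.8  253. ] [ 40.7 165.3] 79.2
[496. 304.] stand [-121.1 -252.8] [112.7  12.5] 0.0
[518. 284.] stand [ -85.5 -294.3] [112.9  11.7] -4.5
```

```bash
python3 -m jog '[{"slide":[15,-15,0],"dr":[0,0,0.145],"claw":0.9},{"slide":[30,-30,0],"dr":[0,0,0.29],"claw":0.9},{"slide":[45,-45,0],"dr":[0,0,0.435],"claw":0.9},{"slide":[60,-60,0],"dr":[0,0,0.58],"claw":0.9},{"slide":[60,-75,0],"dr":[0,0,0.725],"claw":0.9}]'|grep force
python3 - <<'E'
from h import *;go(-98,155,60,90)
from station import arm
for n,box in(('side',(340,150,480,285)),('top',(230,270,480,370))):
    c=arm.camera(n);hsv=cv2.cvtColor(c['pixels'],cv2.COLOR_RGB2HSV);H,S,V=[hsv[...,i].astype(int) for i in range(3)]
    yy,xx=np.mgrid[:480,:640];roi=(xx>box[0])&(xx<box[2])&(yy>box[1])&(yy<box[3])
    k,_=cv2.findContours((roi&(H>15)&(H<40)&(S>90)&(V>100)).astype(np.uint8),0,1)
    print(n,[tostand(cast(c,q[:,0].mean(0),.025)[0,:2]*1000).round(0).tolist() for q in k if len(q)>3])
E
```

```text
contact_force: [0.3, 0.3, -0.3]
finger_force: 0.0
t 16.1 stand [-100.2   -0.6] z 125.2 F [ 0.3  0.3 -0.3] grip 0.077 q6 0.51
slide [101.8 117.6  65.3] dr [-0.001 -0.001  0.842]
side [[-136.0, 93.0], [-110.0, 92.0], [-84.0, 93.0], [-58.0, 92.0], [-136.0, 71.0], [-110.0, 70.0], [-84.0, 71.0], [-58.0, 70.0], [-137.0, 49.0], [-110.0, 48.0], [-84.0, 49.0], [-58.0, 49.0]]
top [[-60.0, 247.0], [-128.0, 182.0]]
```

All 12 LEDs face up, and the plate is centred at stand (−97, ~72) and square. Turn the tool 90° and go to the plate's far (+y) side.

```bash
python3 -m jog '[{"slide":[22,25,0],"dr":[0,0,0.145],"claw":0.9},{"slide":[44,50,0],"dr":[0,0,0.29],"claw":0.9},{"slide":[66,75,0],"dr":[0,0,0.435],"claw":0.9},{"slide":[88,100,0],"dr":[0,0,0.58],"claw":0.9},{"slide":[97,112,10],"dr":[0,0,0.725],"claw":0.9}]'|grep force
python3 -c "
from h import *;go(-98,147,40,90)"
```

```text
contact_force: [0.5, -0.2, -0.1]
finger_force: 0.0
t 16.7 stand [-96.7 150.8] z 116.2 F [ 0.5 -0.2 -0.1] grip 0.0768 q6 1.55
slide [-3.6 -1.9 76.2] dr [ 0.001 -0.001  0.123]
```

```bash
python3 -m jog '[{"slide":[-3,-2,30],"dr":[0,0,0.123],"claw":0.9},{"slide":[-3,-2,60],"dr":[0,0,0.123],"claw":0.9},{"slide":[-3,-2,80],"dr":[0,0,0.123],"claw":0.9},{"slide":[-3,-2,90],"dr":[0,0,0.123],"claw":0.9},{"slide":[-3,-2,96],"dr":[0,0,0.123],"claw":0.9}]'|grep force
python3 -m jog '[{"slide":[0,0,2],"dr":[0,0,0],"claw":0.9},{"slide":[0,0,4],"dr":[0,0,0],"claw":0.9},{"slide":[0,0,6],"dr":[0,0,0],"claw":0.9},{"slide":[0,0,8],"dr":[0,0,0],"claw":0.9},{"slide":[0,0,8],"dr":[0,0,0],"claw":0.9}]'|grep force
python3 -c "
from h import *;go(-98,147,10,90)"
```

```text
contact_force: [-0.1, 0.1, 1.0]
finger_force: 0.0
contact_force: [-0.2, 0.3, -0.6]
finger_force: 0.0
t 17.7 stand [-98.4 144.7] z 11.8 F [-0.2  0.3 -0.6] grip 0.0768 q6 1.66
slide [2.3 0.4 1.8] dr [ 0.    -0.     0.001]
```

```bash
python3 -m jog '[{"slide":[0,0,0.5],"dr":[0,0,0],"claw":0.9},{"slide":[0,0,1],"dr":[0,0,0],"claw":0.9},{"slide":[0,0,1.5],"dr":[0,0,0],"claw":0.9},{"slide":[0,0,2],"dr":[0,0,0],"claw":0.9},{"slide":[0,0,2],"dr":[0,0,0],"claw":0.9}]'|grep force
python3 -m jog '[{"slide":[0,0,0.5],"dr":[0,0,0],"claw":0.9},{"slide":[0,0,1],"dr":[0,0,0],"claw":0.9},{"slide":[0,0,1.5],"dr":[0,0,0],"claw":0.9},{"slide":[0,0,2],"dr":[0,0,0],"claw":0.9},{"slide":[0,0,2],"dr":[0,0,0],"claw":0.9}]'|grep force
python3 -c "
from h import *;go(-98,147,10,90)"
```

```text
contact_force: [0.1, 0.4, 0.1]
finger_force: 0.0
contact_force: [0.1, 0.2, -0.6]
finger_force: 0.0
t 18.7 stand [-98.5 144.7] z 7.7 F [ 0.1  0.2 -0.6] grip 0.0768 q6 1.66
slide [ 2.3  0.5 -2.3] dr [-0.  0.  0.]
```

```bash
python3 -m jog '[{"slide":[-5,0,0],"dr":[0,0,0],"claw":0.9},{"slide":[-10,0,0],"dr":[0,0,0],"claw":0.9},{"slide":[-15,0,0],"dr":[0,0,0],"claw":0.9},{"slide":[-20,0,0],"dr":[0,0,0],"claw":0.9},{"slide":[-30,0,0],"dr":[0,0,0],"claw":0.9}]'|grep force
python3 -m jog '[{"slide":[-12,0,0],"dr":[0,0,0],"claw":0.9},{"slide":[-24,0,0],"dr":[0,0,0],"claw":0.9},{"slide":[-36,0,0],"dr":[0,0,0],"claw":0.9},{"slide":[-48,0,0],"dr":[0,0,0],"claw":0.9},{"slide":[-60,0,0],"dr":[0,0,0],"claw":0.9}]'|grep force
python3 -c "
from h import *;go(-98,-152,7.7,90)
plate('side',(340,100,500,285))"
```

```text
contact_force: [0.4, 1.5, -0.2]
finger_force: 0.5
contact_force: [0.6, -0.1, -0.4]
finger_force: 0.6
t 19.7 stand [-98.4  53.5] z 7.8 F [ 0.6 -0.1 -0.4] grip 0.0766 q6 1.47
slide [-2.055e+02  4.000e-01  1.000e-01] dr [ 0. -0.  0.]
side yellow 63
[361. 249.] stand [-27.3  75.3] [95.4 26.1] 81.6
[405. 235.] stand [-99.1  27.8] [78.4 40.4] -1.0
[378. 149.] stand [ -26.9 -190.1] [21.7 93.3] -0.2
[482. 187.] stand [-222.7 -140.8] [ 89.3 520.7] -0.6
[352. 171.] stand [  -2.3 -123.5] [ 86.  446.4] 9.4
```

```bash
python3 -m jog '[{"slide":[-12,0,0],"dr":[0,0,0],"claw":0.9},{"slide":[-24,0,0],"dr":[0,0,0],"claw":0.9},{"slide":[-36,0,0],"dr":[0,0,0],"claw":0.9},{"slide":[-48,0,0],"dr":[0,0,0],"claw":0.9},{"slide":[-60,0,0],"dr":[0,0,0],"claw":0.9}]'|grep force
python3 -m jog '[{"slide":[-12,0,0],"dr":[0,0,0],"claw":0.9},{"slide":[-24,0,0],"dr":[0,0,0],"claw":0.9},{"slide":[-36,0,0],"dr":[0,0,0],"claw":0.9},{"slide":[-48,0,0],"dr":[0,0,0],"claw":0.9},{"slide":[-60,0,0],"dr":[0,0,0],"claw":0.9}]'|grep force
python3 -m jog '[{"slide":[-12,0,0],"dr":[0,0,0],"claw":0.9},{"slide":[-24,0,0],"dr":[0,0,0],"claw":0.9},{"slide":[-36,0,0],"dr":[0,0,0],"claw":0.9},{"slide":[-48,0,0],"dr":[0,0,0],"claw":0.9},{"slide":[-60,0,0],"dr":[0,0,0],"claw":0.9}]'|grep force
python3 -c "
from h import *;go(-98,-152,7.7,90)"
```

```text
contact_force: [-0.4, 1.4, -0.1]
finger_force: 0.5
contact_force: [-0.1, 0.9, -0.6]
finger_force: 0.5
contact_force: [-0.2, 1.3, -0.3]
finger_force: 0.5
t 21.25 stand [ -98.3 -126.3] z 7.8 F [-0.2  1.3 -0.3] grip 0.0772 q6 1.12
slide [-25.7   0.3   0.1] dr [-0.    -0.     0.001]
```

```bash
python3 -m jog '[{"slide":[-4,0,0],"dr":[0,0,0],"claw":0.9},{"slide":[-8,0,0],"dr":[0,0,0],"claw":0.9},{"slide":[-12,0,0],"dr":[0,0,0],"claw":0.9},{"slide":[-16,0,0],"dr":[0,0,0],"claw":0.9},{"slide":[-20,0,0],"dr":[0,0,0],"claw":0.9}]'|grep force
python3 -m jog '[{"slide":[-1,0,0],"dr":[0,0,0],"claw":0.9},{"slide":[-2,0,0],"dr":[0,0,0],"claw":0.9},{"slide":[-3,0,0],"dr":[0,0,0],"claw":0.9},{"slide":[-4,0,0],"dr":[0,0,0],"claw":0.9},{"slide":[-4,0,0],"dr":[0,0,0],"claw":0.9}]'|grep force
python3 -c "
from h import *;go(-98,-152,7.7,90)"
```

```text
contact_force: [-0.4, 1.5, -0.6]
finger_force: 0.6
contact_force: [-0.7, -0.5, 0.0]
finger_force: 0.1
t 22.25 stand [ -98.3 -149.4] z 7.8 F [-0.7 -0.5  0. ] grip 0.0771 q6 1.08
slide [-2.6  0.3  0.1] dr [0. 0. 0.]
```

```bash
python3 -m jog '[{"slide":[-1,0,0],"dr":[0,0,0],"claw":0.9},{"slide":[-2,0,0],"dr":[0,0,0],"claw":0.9},{"slide":[-3,0,0],"dr":[0,0,0],"claw":0.9},{"slide":[-3,0,0],"dr":[0,0,0],"claw":0.9},{"slide":[-3,0,0],"dr":[0,0,0],"claw":0.9}]'|grep force
python3 -c "
from h import *;go(-98,-152,7.7,90)"
```

```text
contact_force: [-0.8, -0.2, -0.3]
finger_force: 0.0
t 22.75 stand [ -98.3 -152.5] z 7.8 F [-0.8 -0.2 -0.3] grip 0.0772 q6 1.07
slide [0.5 0.3 0.1] dr [-0.  0.  0.]
```

```bash
for i in 1 2; do python3 -m jog '[{"slide":[-0.5,0,0],"dr":[0,0,0],"claw":0.9},{"slide":[-1,0,0],"dr":[0,0,0],"claw":0.9},{"slide":[-1.5,0,0],"dr":[0,0,0],"claw":0.9},{"slide":[-2,0,0],"dr":[0,0,0],"claw":0.9},{"slide":[-2,0,0],"dr":[0,0,0],"claw":0.9}]'|grep force; done
python3 -c "
from h import *;go(-98,-152,7.7,90)"
```

```text
contact_force: [-0.1, 2.5, 1.1]
finger_force: 0.6
contact_force: [0.4, 15.5, 5.6]
finger_force: 7.5
t 23.75 stand [ -98.2 -154.7] z 7.7 F [ 0.4 15.5  5.6] grip 0.0768 q6 1.07
slide [2.7 0.2 0. ] dr [ 0.    -0.003  0.001]
```

Butted against the bar (15 N). Back off, rise and check.

```bash
python3 -m jog '[{"slide":[5,0,0],"dr":[0,0,0],"claw":0.9},{"slide":[20,0,0],"dr":[0,0,0],"claw":0.9},{"slide":[50,0,0],"dr":[0,0,0],"claw":0.9},{"slide":[80,0,-20],"dr":[0,0,0],"claw":0.9},{"slide":[110,0,-60],"dr":[0,0,0],"claw":0.9}]'|grep force
python3 -m jog '[{"slide":[45,0,-40],"dr":[0,0,0],"claw":0.9},{"slide":[90,0,-80],"dr":[0,0,0],"claw":0.9},{"slide":[130,0,-100],"dr":[0,0,0],"claw":0.9},{"slide":[170,0,-100],"dr":[0,0,0],"claw":0.9},{"slide":[200,0,-100],"dr":[0,0,0],"claw":0.9}]'|grep force
python3 - <<'E'
from h import *;go(-98,147,40,90)
from station import arm
plate('top',(420,255,490,375))
for n,box in(('side',(340,100,500,285)),('top',(420,250,520,375))):
    c=arm.camera(n);hsv=cv2.cvtColor(c['pixels'],cv2.COLOR_RGB2HSV);H,S,V=[hsv[...,i].astype(int) for i in range(3)]
    yy,xx=np.mgrid[:480,:640];roi=(xx>box[0])&(xx<box[2])&(yy>box[1])&(yy<box[3])
    k,_=cv2.findContours((roi&(H>15)&(H<40)&(S>90)&(V>90)).astype(np.uint8),0,1)
    p=np.array([tostand(cast(c,q[:,0].mean(0),.025)[0,:2]*1000) for q in k if len(q)>3]);print(n,p.round(0).tolist(),p.mean(0) if len(p) else '')
    if len(p)>4: print('ang',cv2.minAreaRect(p.astype(np.float32)))
E
```

```text
contact_force: [0.4, -0.1, 1.1]
finger_force: 0.0
contact_force: [2.2, -0.2, -1.5]
finger_force: 0.0
t 24.75 stand [-98.4 156.8] z 169.4 F [ 2.2 -0.2 -1.5] grip 0.0771 q6 1.68
slide [ -9.8  -0.  129.4] dr [ 0.003 -0.     0.002]
top yellow 316
[456. 366.] stand [-228.2 -166.4] [ 35.9 130.1] -3.6
[469. 293.] stand [ -95.9 -203.8] [119.8  80.2] -0.2
side [] 
top [[-135.0, -182.0], [-135.0, -204.0], [-135.0, -226.0], [-109.0, -182.0], [-109.0, -204.0], [-109.0, -226.0], [-83.0, -204.0], [-83.0, -182.0], [-83.0, -226.0], [-57.0, -182.0], [-57.0, -204.0], [-57.0, -226.0]] [ -95.84563017 -203.87161975]
ang ((-95.78543853759766, -203.84405517578125), (78.39244842529297, 44.12558364868164), 0.10745158791542053)
```

Plate is at stand (−96, −204) against the target (−98, −205). It is square to about 0.1°, all 12 LEDs are up, and the robot is clear. Handing in.

```bash
python3 -c "
from station import arm
print(arm.finish_job())"
```

```text
the job is handed in; nothing more can be done
None
```

The job is handed in (no verdict was returned): the long plate was tipped over and lies LED face up in the blue outline, butted against its stop bar, at stand (−96, −204) mm against a target of (−98, −205); the arm never worked near the short plate, ring or cap, though I didn't re-measure them at the end.

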